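Clamp a valve block in the leak-test fixture

ROBOT

A 6-joint arm with a two-finger parallel gripper is mounted at the origin on the work surface. World frame = base frame: x ahead of the robot, y to its left, z up, the work surface at z = 0. Lengths are in mm, angles in degrees, forces in N, time in s.
With the tool pointing down it reaches from about 325 to 925 mm from the base axis. Payload 3.1 kg.
Tool frame: the origin (TCP) lies at the very end of the fingers, on their centre line; the grasp point (between the pads) lies grasp_offset behind it (grasp_offset is the distance from the TCP to the grasp point, in mm); z points along the fingers, y is the line along which they close (so a half turn about z gives the same grasp; the last joint's range is limited). The gripper opens to 85 mm and grips with 20 to 120 N. Pads are 22 mm wide; open, the fingers measure 114 mm over their backs; the gripper's body (76 mm by 85 mm) begins 54 mm behind the grasp point. The pads swing forward as they close: fully open they stand 13 mm farther back than shut.
Start: joints at [-72.72, 12.427, 92.441, -0, 75.132, -6.429], TCP at [251.329, -572.253, 231.3] pointing down, gripper open.
Joint ranges: [-157.48, 157.48], [-44.54, 120.13], [17.64, 146.25], [-64.5, 244.5], [7.68, 150.69], [-147.95, 147.95]. Speed limits (degrees/s): [159.86, 159.86, 180, 180, 180, 180].

INTERFACE

Orientations are given as [roll, pitch, yaw] about the fixed x, y, z axes, in that order (R = Rz(yaw) Ry(pitch) Rx(roll)).
In Python, from station import * gives the robot as it stands. Calls block until the motion is done:
- goto(position, orientation): joint-space move of the TCP to a pose.
- move_l(position, attitude=None, speed=150): straight line of the TCP; attitude=None keeps the orientation; speed is the mean speed in mm/s.
- move_j(angles): joint-space move.
- grip(opening, squeeze=None): finger opening in mm; squeeze is the grip in N (None keeps the last); returns when the fingers have stopped.
- wait(seconds).
- solve_ik(position, orientation): joint angles nearest the present ones, or None.
- get_obs(): the state.
- get_image(name): name is "side" or "top"; returns the picture (384x512x3 uint8, red, green, blue); there is no depth.
- get_calibration(name): a dict with "fx", "fy", "cx", "cy" (pixels), "D" ([k1, k2, p1, p2, k3] as OpenCV has them; the pictures are not rectified), "R" (3x3) and "t" (3): a world point X has camera coordinates R X + t. Camera axes: x right, y down, z forward; pixel columns grow to the right and rows downward; lengths in mm; the calibration is good to about 2 mm. A picture is of the moment at which its call begins. get_calibration takes no time and is no camera call.
A pose or a line that the arm cannot do raises Unreachable and nothing moves.
- sign_off(): hands the job in; it is judged then, once.
Trained networks look in the newest picture that a camera, given by its name, has taken for a name from the list of things; names that differ only in an ending like _2 or _b are one class to them, and where a whole thing is asked for, a point or a joint stands for the part that bears it (a point fixed in the world has none). Each returns a list of dicts, best first, with "score" (0 to 1); they miss things now and then, are a little off and sometimes report something else, mostly with a low value. They report only what shows in the picture. A call takes as long as a camera call. They do not tell look-alikes from the thing itself.
- spot_in(name, camera): "extent" ([centre column, centre row, width, height] in pixels, round what is visible of it).
- regions_of(name, camera): "region" (384x512 bool, what is visible of it) and "extent" ([centre column, centre row, width, height] in pixels, round what is visible of it).
The state is a dict: "t": time; "joint_pos": joint angles; "qvel": joint speeds; "effort": joint torques, N m; "tcp_pos": TCP position; "ee_rot": TCP orientation; "wrist_force": force on the tool from outside, world axes, zero at the start; "moment": the same for the moment, N m; "grip_width": finger opening in mm; "grip_force": force on a finger pad.
Only numpy, scipy, OpenCV 4.12 (cv2) and the standard library are available. Lean on these libraries where they do the work, as an engineer would, in place of code of your own. Each camera call takes 0.05 s, during which the arm holds its last target. There are 200 camera calls.

TASK

Slide the valve block with the brass stub along the channel of the blue test fixture until it is fully home against the back stop, then turn the knurled brass thumbscrew clockwise until its nose seats on the block and holds it snugly. Stop when the resistance rises: do not overtighten it. Let go, and leave everything else on the bench where it is.

Things in the scene. Friction and masses are not known exactly. Their poses are not given: they have to be found in the camera images.
- fixture: the fixed test fixture: blue base plate 220 x 120 x 15 mm with a 40 mm wide channel between two aluminium rails (tops 33 mm above the table), a steel stop at the channel's far end and a steel bridge over it. Origin on the table, on the vertical screw axis; x points along the channel towards the stop, whose face is at x = 35 mm; z up. Base plate from x = -155 to 65 mm, rails to x = -125 mm
- bridge_top (a point): the middle of the top of the steel bridge that carries the thumbscrew, on the screw axis, 78 mm above the table. The bridge is 30 mm along the channel, 108 mm across it, and its underside is 62 mm above the table
- clamp_screw: the upright thumbscrew through the bridge (12 mm shank). Origin on the screw axis at the centre of its head, 113 mm above the table at the start (screw fully up); this frame sinks with the screw but does not turn. Clockwise turning seen from above lowers it 2 mm per radian. Its nose, 26 mm across, hidden under the bridge, meets the block after 1.4 to 3.9 rad: unknown, to be felt
- screw_head (a point): the centre of the screw's round knurled brass head, 32 mm across, 28 mm high; turns with it. The head sits on a springy rubber core (0.6 N m per rad) and springs back a little on release; the screw stays. It runs free at about 0.05 N m. Past the first touch the torque climbs: 0.12 to 0.18 N m is snug (10 to 22 N on the block); 0.4 rad more may be too tight (above 0.24 N m)
- block: the aluminium valve block to clamp, 120 x 36 x 30 mm, about 0.4 kg, standing in the channel of the fixture but pulled out 30 to 55 mm from the stop. Origin at the centre of its underside (15 mm above the table, on the channel floor), x along its length towards the stop. Fully home, its origin is at x = -25 mm in the fixture's frame
- block_stub (a point): the centre of the upright brass stub on the block, to hold it by or push: 18 mm across, from 30 to 75 mm above the block's underside (a flange 24 mm across at its foot), 43 mm from the block's centre towards its front end (away from the stop); this point is 55 mm above the underside
- spare_block: a second valve block like the one in the fixture but with a red stub, 120 x 36 x 30 mm, lying on the table about 125 mm to the left of the fixture; a bystander. Origin at the centre of its underside
- wrench: a steel wrench 150 mm long lying on the table to the right of the fixture; a bystander
- carton: a closed cardboard carton 130 x 160 x 100 mm to the left; a bystander. Origin at the centre of its underside
- oil_bottle: a yellow bottle with a red cap, 60 mm across, 170 mm tall, to the right; a bystander. Origin at the centre of its underside
- plug_tray: a blue open tray 150 x 110 x 35 mm to the right; a bystander. Origin at the centre of its underside
- seal_ring: a black rubber ring 60 mm across, 12 mm high, to the left; a bystander. Origin at the centre of its underside
Mind the look-alikes: they are no part of the job. What is shaped like the block but brown is not meant.

How it is judged (in metres and radians):
On the way, in this order (a step that is already met when the one before it is completed fails the run):
1. the block is home against the back stop (gap under 4 mm) (x of block in the frame of fixture between -0.029 and -0.022 m and z of block in the frame of fixture below 0.018 m and angle between the x axis of block and the x axis of fixture, either way round below 0.08 rad), for 0.2 s.
2. the thumbscrew presses on the block with more than 6 N (all of step 1 and contact force between clamp_screw and block between 6 and 35 N), for 0.2 s.
At the end, for the whole second after the job is handed in: The block lies flat in the channel within 4 mm of the back stop and at rest, and the thumbscrew presses on it with 6 to 35 N (all of step 2 and linear speed of block below 0.01 m/s); the robot touches nothing.
It fails at once if the thumbscrew is overtightened: it presses on the block with more than 35 N (contact force between clamp_screw and block above 35 N).
It fails at once if another thing on the bench is moved by more than 20 mm (distance of any of spare_block, wrench, carton, oil_bottle, plug_tray, seal_ring from where it was at the start of the episode above 0.02 m).
It also fails if it takes over 72 s, if anything falls off the work surface, if the arm or the gripper's body presses on something with over 40 N, if the wrist force passes 120 N, or if a joint passes its speed limit or range.

## Working session

There is one attempt and no reset: what is moved stays moved. The work goes in short steps, each a Python script; the robot and the scene stay as the last script left them, time stands still between calls to the robot, and variables do not carry over. Pictures are saved under pics/ and viewed, at most 10 in all, crops included, and the job is handed in when it is done.

```bash
mkdir -p pics
python3 - <<'E'
from station import *
import cv2,numpy as np
o=get_obs();print({k:np.round(v,2).tolist() if not isinstance(v,(int,float)) else v for k,v in o.items()})
try: print(grasp_offset)
except Exception as e: print(e)
ims=[]
for c in("top","side"):
    im=get_image(c);cv2.imwrite(f"pics/{c}0.png",cv2.cvtColor(im,cv2.COLOR_RGB2BGR))
    k=get_calibration(c);print(c,{a:np.round(b,3).tolist() for a,b in k.items()})
    for n in("fixture","bridge_top","screw_head","block_stub","block","clamp_screw"):
        try: print(n,[(round(d['score'],2),np.round(d['extent'],1).tolist()) for d in spot_in(n,c)][:4])
        except Exception as e: print(n,e)
E
```

```text
{'t': 0.0, 'joint_pos': [-72.72, 12.48, 92.53, 0.0, 75.13, -6.43], 'qvel': [-0.02, 0.01, -0.08, -0.0, -0.02, 0.03], 'effort': [0.0, -39.68, -30.39, -0.0, 0.01, 0.0], 'tcp_pos': [251.09, -571.45, 229.96], 'ee_rot': [-179.86, -0.02, 23.71], 'wrist_force': [-0.03, -0.28, 0.95], 'moment': [0.03, 0.03, 0.03], 'grip_force': 0.0, 'grip_width': 85.37255722114865}
18.700000000000003
top {'fx': 470.222, 'fy': 470.222, 'cx': 252.726, 'cy': 192.513, 'D': [-0.03, 0.0, 0.0, 0.0, 0.0], 'R': [[-0.025, -1.0, 0.01], [-0.993, 0.023, -0.117], [0.117, -0.013, -0.993]], 't': [14.68, 462.97, 1652.74]}
fixture [(0.62, [287.3, 157.7, 41.8, 63.6])]
bridge_top [(0.93, [287.8, 157.2, 37.0, 61.6]), (0.29, [286.2, 161.2, 17.3, 30.3])]
screw_head [(0.62, [287.1, 138.4, 12.7, 6.2])]
block_stub [(0.82, [277.9, 211.6, 23.0, 27.5]), (0.75, [335.9, 191.2, 33.6, 24.7]), (0.67, [234.1, 201.1, 20.1, 34.6]), (0.57, [286.7, 158.1, 38.0, 60.8])]
block [(0.89, [235.4, 201.5, 23.9, 33.4]), (0.81, [334.5, 190.3, 30.0, 24.7]), (0.57, [287.1, 161.8, 15.9, 28.7]), (0.53, [277.5, 214.7, 26.0, 35.4])]
clamp_screw [(0.46, [287.4, 138.6, 8.6, 10.8])]
side {'fx': 376.308, 'fy': 376.308, 'cx': 259.743, 'cy': 189.672, 'D': [-0.125, 0.0, 0.0, 0.0, 0.0], 'R': [[-0.863, -0.505, 0.019], [-0.332, 0.539, -0.774], [0.381, -0.674, -0.633]], 't': [423.379, 233.256, 989.777]}
fixture [(0.57, [248.9, 172.4, 74.7, 53.9]), (0.35, [263.3, 161.9, 22.2, 9.8])]
bridge_top [(0.73, [248.2, 169.0, 71.1, 52.2])]
screw_head [(0.4, [241.5, 152.3, 10.4, 10.2])]
block_stub [(0.95, [262.2, 224.1, 42.3, 26.7]), (0.7, [256.8, 174.1, 39.0, 22.1]), (0.6, [304.5, 200.6, 26.7, 45.5]), (0.55, [307.6, 165.1, 13.9, 27.7])]
block [(0.98, [303.5, 204.0, 20.7, 43.6]), (0.86, [309.5, 165.6, 18.4, 23.8]), (0.72, [256.2, 172.1, 36.0, 15.7]), (0.57, [140.1, 318.1, 103.6, 88.5])]
clamp_screw [(0.54, [239.9, 150.7, 11.0, 10.3])]
```

View pics/top0.png

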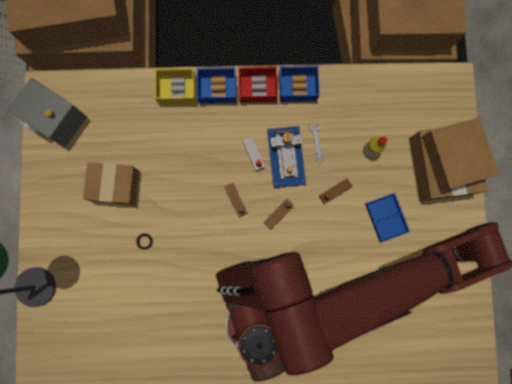

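View pics/side0.png

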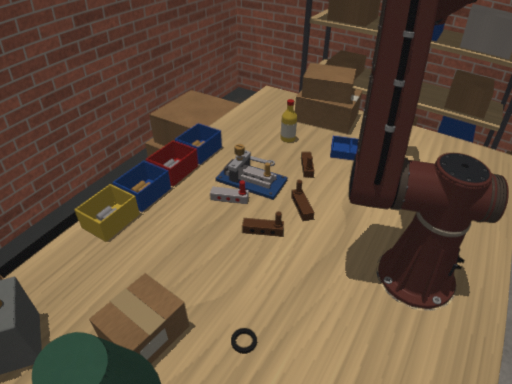

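Top: the fixture is at about (287,157), with the screw head at about (288,138) and the brass stub at about (289,174). The spare block with the red stub is at (254,155), and the brown look-alikes are below. Side: the screw head is at about (240,150) and the stub at about (267,170). Next I'll zoom in on both and measure.

```bash
cat > h.py <<'E'
import numpy as np,cv2
from station import *
def cam(c):
    k=get_calibration(c);K=np.array([[k['fx'],0,k['cx']],[0,k['fy'],k['cy']],[0,0,1.]])
    return K,np.array(k['D'],float),np.array(k['R']),np.array(k['t'],float)
def proj(P,c):
    K,D,R,t=cam(c);return cv2.projectPoints(np.array(P,float).reshape(-1,3),cv2.Rodrigues(R)[0],t,K,D)[0].reshape(-1,2)
def back(uv,z,c):
    K,D,R,t=cam(c);n=cv2.undistortPoints(np.array(uv,float).reshape(-1,1,2),K,D).reshape(-1,2)
    d=np.c_[n,np.ones(len(n))]@R;C=-R.T@t
    return C+d*((z-C[2])/d[:,2])[:,None]
def F2W(P,p):
    x,y,a=p;P=np.array(P,float).reshape(-1,3);c,s=np.cos(a),np.sin(a)
    return np.c_[x+c*P[:,0]-s*P[:,1],y+s*P[:,0]+c*P[:,1],P[:,2]]
E
python3 - <<'E'
from h import *
for c,(x0,y0,w,h) in dict(top=(257,115,64,80),side=(207,135,96,68)).items():
    im=cv2.imread(f"pics/{c}0.png");f=7 if c=="top" else 8
    cv2.imwrite(f"pics/{c}_z.png",cv2.resize(im[y0:y0+h,x0:x0+w],None,fx=f,fy=f,interpolation=cv2.INTER_CUBIC))
    hsv=cv2.cvtColor(im,cv2.COLOR_BGR2HSV);m=cv2.inRange(hsv,(100,120,40),(125,255,255))
    mm=np.zeros_like(m);mm[y0:y0+h,x0:x0+w]=m[y0:y0+h,x0:x0+w]
    hull=cv2.convexHull(cv2.findNonZero(mm));q=cv2.approxPolyDP(hull,3,True).reshape(-1,2);print(c,q.tolist())
    print(back(q,15,c).round(0).tolist())
    if c=="top": r=cv2.minAreaRect(back(hull.reshape(-1,2),15,c)[:,:2].astype(np.float32));print(r)
E
```

```text
top [[304, 183], [275, 186], [269, 130], [295, 127], [298, 131]]
[[495.0, -183.0, 15.0], [486.0, -78.0, 15.0], [693.0, -62.0, 15.0], [703.0, -158.0, 15.0], [687.0, -168.0, 15.0]]
((593.38330078125, -121.22096252441406), (212.6097869873047, 110.07921600341797), 4.232266902923584)
side [[274, 196], [218, 180], [207, 157], [207, 135], [219, 135], [285, 178]]
[[482.0, -76.0, 15.0], [684.0, -50.0, 15.0], [799.0, -142.0, 15.0], [892.0, -267.0, 15.0], [851.0, -293.0, 15.0], [496.0, -180.0, 15.0]]
```

View pics/top_z.png

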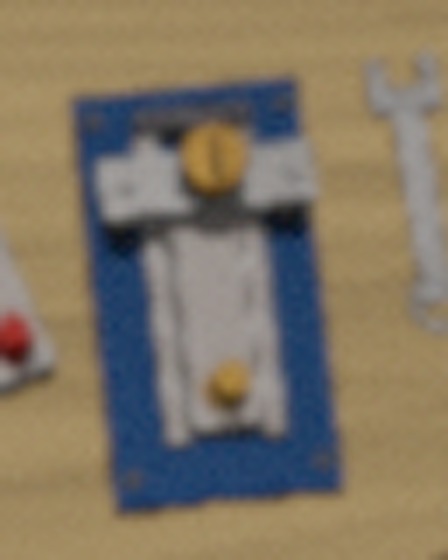

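View pics/side_z.png

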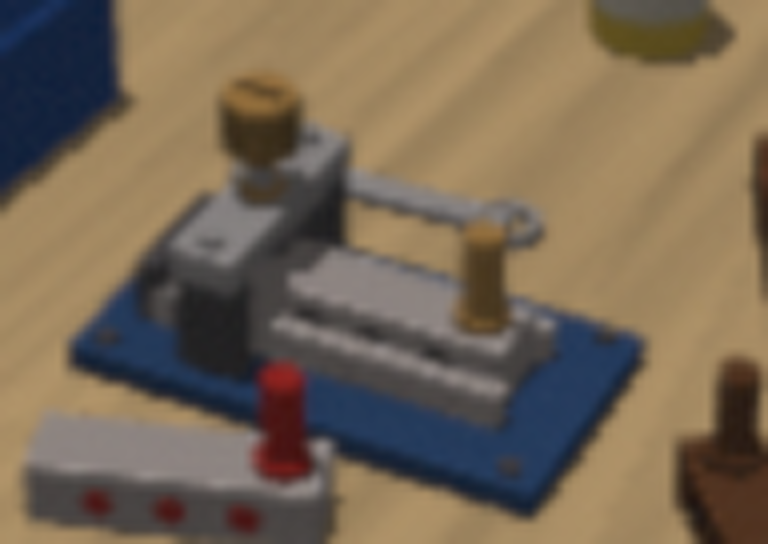

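Zoomed views: in the top crop the head top is at (214,157) and the stub top at (230,382), with the plate corners clear. In the side crop the head top is at (263,90) and the stub top at (486,231). I'll fit the fixture pose and block position jointly.

Run:
```python
from h import *
from scipy.optimize import least_squares
T=lambda a:(np.array(a)+.5)/7-.5+[257,115]
S=lambda a:(np.array(a)+.5)/8-.5+[207,135]
base=[[65,60,15],[65,-60,15],[-155,-60,15],[-155,60,15]];head=[0,0,127]
ut=T([[75,98],[297,78],[342,490],[118,512],[214,157],[230,382]])
us=S([[73,345],[642,345],[533,497],[263,90],[486,231]])
def f(p):
    st=[p[3],0,90]
    a=proj(F2W(base+[head,st],p),"top")-ut
    b=proj(F2W([base[0],base[2],base[3],head,st],p),"side")-us
    return a,b
r=least_squares(lambda p:np.r_[tuple(x.ravel() for x in f(p))],[620,-115,0,-110],loss='soft_l1',x_scale=[10,10,.1,10])
a,b=f(r.x);print(r.x,a.round(1).tolist(),b.round(1).tolist())
p=r.x
print("stub",F2W([[p[3],0,70]],p),"yaw deg",np.degrees(p[2]))
y=np.degrees(p[2])
for yy in (y+90,y-90): print("push",yy,solve_ik(F2W([[p[3],0,52]],p)[0].tolist(),[180,0,yy]))
for k in range(0,360,30):
    q=solve_ik([p[0],p[1],92],[180,0,y+k]);print(k,None if q is None else np.round(q,1))
```

```text
Traceback (most recent call last):
  File "h.py", line 13, in F2W
    x,y,a=p;P=np.array(P,float).reshape(-1,3);c,s=np.cos(a),np.sin(a)
    ^^^^^
ValueError: too many values to unpack (expected 3)
```

```bash
sed -i 's/x,y,a=p;/x,y,a=p[:3];/' h.py
python3 - <<'E'
from h import *
from scipy.optimize import least_squares
T=lambda a:(np.array(a)+.5)/7-.5+[257,115]
S=lambda a:(np.array(a)+.5)/8-.5+[207,135]
base=[[65,60,15],[65,-60,15],[-155,-60,15],[-155,60,15]];head=[0,0,127]
ut=T([[75,98],[297,78],[342,490],[118,512],[214,157],[230,382]])
us=S([[73,345],[642,345],[533,497],[263,90],[486,231]])
def f(p):
    st=[p[3],0,90]
    a=proj(F2W(base+[head,st],p),"top")-ut
    b=proj(F2W([base[0],base[2],base[3],head,st],p),"side")-us
    return a,b
r=least_squares(lambda p:np.r_[tuple(x.ravel() for x in f(p))],[620,-115,0,-110],loss='soft_l1',x_scale=[10,10,.1,10])
a,b=f(r.x);print(r.x,a.round(1).tolist(),b.round(1).tolist())
p=r.x
print("stub",F2W([[p[3],0,70]],p),"yaw deg",np.degrees(p[2]))
y=np.degrees(p[2])
for yy in (y+90,y-90): print("push",yy,solve_ik(F2W([[p[3],0,52]],p)[0].tolist(),[180,0,yy]))
for k in range(0,360,30):
    q=solve_ik([p[0],p[1],92],[180,0,y+k]);print(k,None if q is None else np.round(q,1))
E
```

```text
[ 6.39505721e+02 -1.18589432e+02  6.89075496e-02 -1.03337671e+02] [[-0.4, -0.3], [0.4, -0.4], [0.4, -0.0], [-0.6, -0.1], [0.4, -0.1], [0.3, -0.6]] [[-0.8, 0.2], [1.2, -0.5], [0.2, 0.6], [0.1, 0.8], [0.3, 0.9]]
stub [[ 536.41328923 -125.70454336   70.        ]] yaw deg 3.948111767609771
push 93.94811176760977 [-20.48826313  16.38292483 109.1310034    0.          54.48607176
 -24.43637489]
push -86.05188823239023 None
0 [-16.7  23.6  94.2  -0.   62.2  69.4]
30 [-16.7  23.6  94.2  -0.   62.2  39.4]
60 [-16.7  23.6  94.2  -0.   62.2   9.4]
90 [-16.7  23.6  94.2   0.   62.2 -20.6]
120 [-16.7  23.6  94.2   0.   62.2 -50.6]
150 [-16.7  23.6  94.2   0.   62.2 -80.6]
180 [ -16.7   23.6   94.2    0.    62.2 -110.6]
210 [ -16.7   23.6   94.2    0.    62.2 -140.6]
240 None
270 None
300 [-16.7  23.6  94.2  -0.   62.2 129.4]
330 [-16.7  23.6  94.2  -0.   62.2  99.4]
```

```bash
cat >> h.py <<'E'
P=np.array([639.5,-118.6,0.0689]);Y=np.degrees(P[2])
def W(x,y,z): return F2W([[x,y,z]],P)[0].tolist()
def st(l=""):
    o=get_obs();q=o['tcp_pos'];c,s=np.cos(P[2]),np.sin(P[2]);d=np.array(q[:2])-P[:2]
    print(l,"t%.1f"%o['t'],"fix",np.round([c*d[0]+s*d[1],-s*d[0]+c*d[1],q[2]],1),"F",np.round(o['wrist_force'],1),"M",np.round(o['moment'],2),"g",round(o['grip_width'],1),round(o['grip_force'],1));return o
E
python3 - <<'E'
from h import *
goto(W(-103,0,200),[180,0,Y+90]);st("above")
grip(55,25);move_l(W(-103,0,57));st("down")
cv2.imwrite("pics/d.png",cv2.resize(cv2.cvtColor(get_image("side"),cv2.COLOR_RGB2BGR)[100:230,180:320],None,fx=4,fy=4,interpolation=cv2.INTER_CUBIC))
E
```

```text
above t2.6 fix [-103.    -1.   200.2] F [-0.1  0.  -0. ] M [-0.    0.01  0.01] g 85.3 0.0
down t4.1 fix [-102.    -0.4   58. ] F [0.  0.8 1.1] M [-0.03 -0.05 -0.02] g 55.2 0.0
```

View pics/d.png

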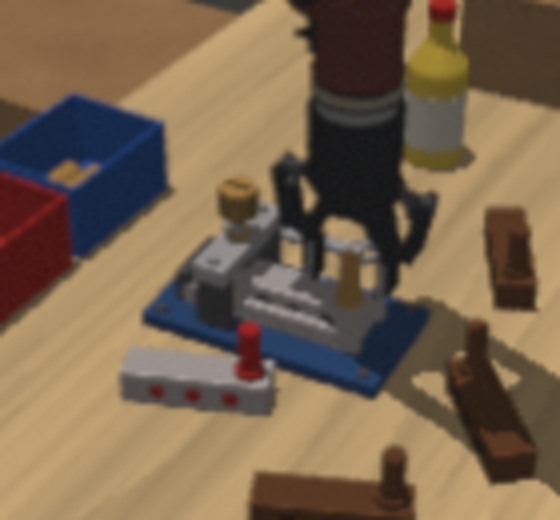

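The fingers straddle the brass stub at about (348,278), with clearance to the bridge. I'll grip and push home in small steps, watching the force.

Run:
```python
from h import *
grip(10,25);wait(.2);o=st("gripped");f0=np.array(o['wrist_force'])
u=np.array([np.cos(P[2]),np.sin(P[2]),0])
x0=-102.5
move_l(W(-76,0,57),speed=60);st("near")
x=-76
while x<-58:
    x+=1.5;move_l(W(x,0,57),speed=15);o=get_obs()
    f=-(np.array(o['wrist_force'])-f0)@u;print(x,round(f,1))
    if f>10: break
st("home")
```

```text
gripped t4.8 fix [-102.1   -0.3   57.9] F [1.1 0.6 4.4] M [ 0.1  -0.11  0.02] g 17.0 26.9
near t5.4 fix [-77.2  -0.3  57.8] F [-4.1 -1.   9.9] M [-0.12  0.62 -0.  ] g 16.8 27.5
-74.5 8.8
-73.0 9.8
-71.5 9.8
-70.0 10.0
home t6.4 fix [-72.6  -0.2  57.8] F [-8.8 -0.3 13.2] M [-0.11  1.11  0.03] g 16.7 28.0
```

Run:
```python
from h import *
u=np.array([np.cos(P[2]),np.sin(P[2]),0]);x=-70
while x<-52:
    x+=1.5;move_l(W(x,0,57),speed=15);wait(.1);o=st(x)
    if -(np.array(o['wrist_force']))@u>22: break
```

```text
-68.5 t6.7 fix [-71.1  -0.2  57.8] F [-8.7 -1.  11.8] M [-0.12  1.16 -0.03] g 16.6 28.0
-67.0 t7.1 fix [-69.6  -0.2  57.8] F [-8.7 -0.6 12. ] M [-0.17  1.09 -0.01] g 17.2 28.0
-65.5 t7.4 fix [-68.1  -0.2  57.8] F [-8.5 -1.2 12. ] M [-0.12  1.16 -0.03] g 17.3 28.0
-64.0 t7.8 fix [-66.6  -0.2  57.8] F [-8.1 -0.5 12.7] M [-0.15  1.15  0.01] g 16.9 28.0
-62.5 t8.1 fix [-66.2  -0.2  57.8] F [-11.9  -0.7  15.2] M [-0.12  1.32  0.01] g 17.5 28.6
-61.0 t8.5 fix [-66.2  -0.2  57.8] F [-16.1  -1.8  18.2] M [-0.2   1.65 -0.05] g 17.1 29.3
-59.5 t8.8 fix [-66.2  -0.2  57.8] F [-20.8  -2.   21.6] M [-0.31  2.03 -0.06] g 17.6 30.1
-58.0 t9.2 fix [-66.2  -0.1  57.8] F [-26.1  -2.5  25.4] M [-0.31  2.26 -0.04] g 17.1 31.1
```

Run:
```python
from h import *
move_l(W(-63.5,0,57.5),speed=20);grip(45);st("open")
move_l(W(-65,0,200));
from numpy import *
q=solve_ik(W(1,0,200),[180,0,Y+90]);q=list(q);q[5]=-145
move_j(q);st("above head")
o=get_obs();print(round(o['ee_rot'],2) if 0 else [round(v,2) for v in o['ee_rot']])
for c in("top","side"):
    im=cv2.cvtColor(get_image(c),cv2.COLOR_RGB2BGR);cv2.imwrite(f"pics/{c}1.png",im)
a=cv2.imread("pics/side1.png")[120:210,200:310];b=cv2.imread("pics/top1.png")[115:195,257:327]
cv2.imwrite("pics/m.png",hstack([cv2.resize(a,(440,360),interpolation=2),cv2.resize(b,(315,360),interpolation=2)]))
print("proj",(proj(W(-67,0,90),"side")-[200,120])*4,(proj(W(-67,0,90),"top")-[257,115])*4.5)
```

```text
open t10.0 fix [-75.1   1.5  53. ] F [-22.5  -4.5   7.5] M [-0.31  1.83 -0.16] g 44.7 0.0
above head t12.9 fix [  0.8   0.  199.7] F [-0.8  0.5  0.3] M [ 0.01 -0.01 -0.02] g 45.1 0.0
[np.float64(179.97), np.float64(-0.02), np.float64(-141.68)]
proj [[230.61291802 165.14906412]] [[142.29799564 194.54454148]]
```

View pics/m.png

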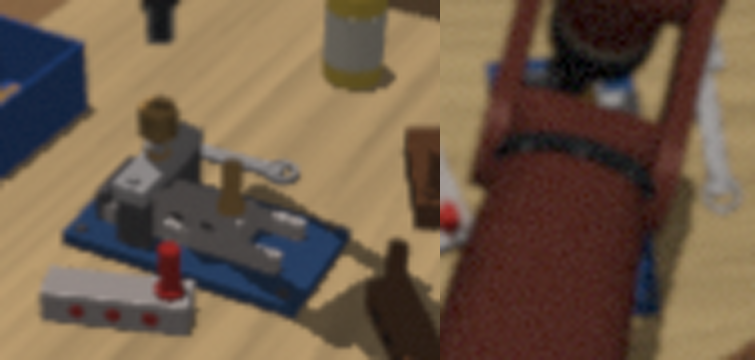

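Run:
```python
from h import *
for n,(x0,y0,w,h) in dict(side0=(258,158,20,20),side1=(248,155,20,20)).items():
    im=cv2.imread(f"pics/{n}.png")[y0:y0+h,x0:x0+w]
    hsv=cv2.cvtColor(im,cv2.COLOR_BGR2HSV)
    g=cv2.resize(im,(320,320),interpolation=cv2.INTER_CUBIC);cv2.imwrite(f"pics/{n}s.png",g)
a=[cv2.imread(f"pics/side{i}s.png") for i in(0,1)]
cv2.imwrite("pics/cmp.png",np.hstack(a))
for x in(-103.3,-67,-70): print(x,[(proj(W(x,0,90),"side")[0]-o)*16 for o in([258,158],[248,155])])
```

```text
-103.3 [array([154.23550008, 100.69869313]), array([314.23550008, 148.69869313])]
-67 [array([-5.54832793, 52.59625646]), array([154.45167207, 100.59625646])]
-70 [array([ 7.53679618, 56.53227477]), array([167.53679618, 104.53227477])]
```

View pics/cmp.png

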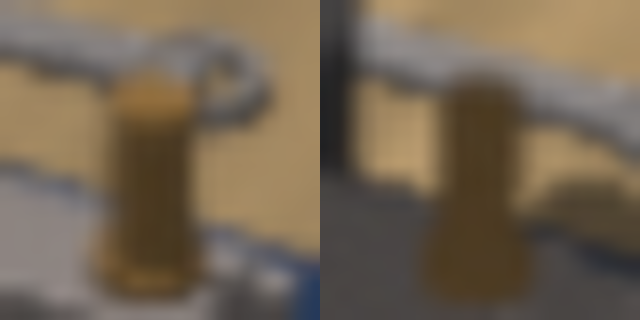

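The stub in the last view (about (163,80) in its tile) works out at x≈-69.5, so the opening jolt may have dragged it back 2 mm. I'll nudge it home again with closed fingers from behind.

Run:
```python
from h import *
grip(0,25)
q=list(solve_ik(W(-105,0,200),[180,0,Y+90]));q[5]+=-90;move_j(q);st()
move_l(W(-105,0,58));o=st("down");f0=np.array(o['wrist_force'])
u=np.array([np.cos(P[2]),np.sin(P[2]),0]);x=-97
move_l(W(x,0,58),speed=60)
while x<-70:
    x+=1.5;move_l(W(x,0,58),speed=20);o=st(x)
    if -(np.array(o['wrist_force'])-f0)@u>22: break
move_l(W(-105,0,58),speed=80);move_l(W(-105,0,200));st()
```

```text
t14.1 fix [-1.043e+02 -2.000e-01  2.006e+02] F [ 0.1 -0.  -0.1] M [ 0.04  0.01 -0.  ] g -0.2 0.0
down t15.2 fix [-103.9   -0.4   59. ] F [-0.4  0.2 -0.3] M [-0.07 -0.06  0.01] g -0.1 0.0
-95.5 t15.8 fix [-95.5   0.   58.1] F [ 0.6 -0.3 -0.3] M [-0.02  0.06  0.  ] g 0.1 0.0
-94.0 t16.0 fix [-94.  -0.  58.] F [ 0.1 -0.2  0.1] M [ 0.02 -0.01 -0.02] g 0.3 0.0
-92.5 t16.3 fix [-92.4  -0.   58. ] F [-0.2 -0.1 -0.1] M [-0.05 -0.02  0.02] g 0.1 0.0
-91.0 t16.5 fix [-90.9  -0.   58. ] F [-0.1 -0.7  1. ] M [ 0.   -0.01  0.01] g -0.1 0.0
-89.5 t16.8 fix [-89.4  -0.   58. ] F [ 0.1  0.7 -0.1] M [ 0.02 -0.01 -0.03] g 0.2 0.0
-88.0 t17.0 fix [-87.9  -0.   58. ] F [-0.1  0.5  0.1] M [-0.    0.01  0.01] g -0.2 0.0
-86.5 t17.3 fix [-86.4  -0.   58. ] F [-0.  -0.2  0.3] M [-0.03 -0.01  0.  ] g 0.1 0.0
-85.0 t17.5 fix [-85.9   0.1  57.8] F [-3.2 -0.7  2.3] M [-0.02  0.52 -0.03] g 0.0 1.7
-83.5 t17.8 fix [-85.8   0.1  57.7] F [-8.1 -2.2  5. ] M [-0.21  1.16 -0.03] g 0.3 3.9
-82.0 t18.0 fix [-85.9   0.1  57.5] F [-11.2  -1.5   7.4] M [-0.35  1.61 -0.  ] g 0.2 5.7
-80.5 t18.3 fix [-85.9   0.1  57.5] F [-14.6  -2.4  11.2] M [-0.42  2.15 -0.01] g 0.1 7.7
-79.0 t18.5 fix [-86.    0.2  57.5] F [-18.3  -2.8  15.2] M [-0.45  2.71 -0.03] g 0.3 9.8
-77.5 t18.8 fix [-86.    0.1  57.5] F [-22.7  -3.1  18.6] M [-0.47  3.3  -0.08] g 0.1 11.9
 t20.4 fix [-105.8    0.4  198.7] F [ 0.2 -0.4  0.2] M [-0.01  0.03 -0.01] g -0.5 0.0
```

The stub didn't move from first contact, so the block is home (stub ≈ -66 in my frame, which puts the screw axis about +1.5 mm in x). Next I'll grip the head and check centring.

Run:
```python
from h import *
q=list(solve_ik(W(1.5,0,180),[180,0,Y+90]));q[5]=-144;move_j(q)
grip(55,35);o=get_obs();move_l(W(1.5,0,91),speed=150);st("down")
grip(20,35);wait(.2);o=st("gripped");print(np.round(o['joint_pos'],2),o['ee_rot'])
```

```text
down t22.2 fix [ 2.2 -0.2 91.8] F [ 0.6 -0.5 -0.1] M [ 0.03 -0.03 -0.  ] g 54.8 0.0
gripped t22.7 fix [ 3.2 -0.9 93. ] F [ 2.1 -0.7  5.5] M [-0.22 -0.15  0.03] g 31.3 34.7
[-1.665e+01  2.373e+01  9.389e+01 -2.000e-02  6.213e+01 -1.440e+02] [-1.79787813e+02  1.30499374e-01 -1.42637453e+02]
```

```bash
cat > turn.py <<'E'
from h import *
import json
def mz(n=6):
    m=[]
    for _ in range(n): wait(.03);m.append(get_obs()['moment'][2])
    return float(np.mean(m))
def turnto(th):   # clockwise angle from the gripped pose
    q=list(solve_ik(W(2.6,-0.5,92-2*th),[180,0,Y+90]));q[5]=-144+np.degrees(th);move_j(q)
E
python3 - <<'E'
from turn import *
turnto(0);print("base",mz());st()
th=0
for d in [.4,.4,.4]+[.15]*6:
    th+=d;turnto(th);m=mz();o=get_obs();print(round(th,2),round(m,3),round(o['t'],1),np.round(o['wrist_force'],1))
    if m>.10: break
E
```

```text
base -0.00922002013780126
 t23.2 fix [ 3.1 -0.8 93. ] F [ 0.4 -1.   6. ] M [-0.23 -0.01 -0.02] g 31.5 34.9
0.4 0.031 23.9 [ 0.1 -2.9  5.2]
0.8 0.031 24.5 [-0.1 -3.2  6. ]
1.2 0.032 25.2 [ 0.2 -4.1  5.6]
1.35 0.031 25.7 [-0.9 -3.5  4.9]
1.5 0.026 26.1 [-1.2 -5.   6.2]
1.65 0.039 26.6 [-1.  -4.2  6. ]
1.8 0.012 27.1 [-1.5 -4.6  6.3]
1.95 0.019 27.5 [-2.1 -5.6  5.9]
2.1 0.028 28.0 [-2.  -4.4  6.8]
```

```bash
sed -i 's/W(2.6,-0.5/W(2.8,-1.7/' turn.py
python3 - <<'E'
from turn import *
th=2.1;turnto(th);print("recentred",mz());st()
hist=[]
while th<4.6:
    th+=.12;turnto(th);m=mz();o=get_obs();print(round(th,2),round(m,3),round(o['t'],1),np.round(o['wrist_force'],1))
    if m>.085: break
E
```

```text
recentred 0.027204524456178287
 t28.4 fix [ 2.2 -2.6 88.8] F [-3.7 -2.5  8.8] M [-0.41  0.42  0.01] g 30.8 35.1
2.22 0.011 28.9 [-2.6 -3.2  7.3]
2.34 0.03 29.3 [-3.4 -3.2  8.4]
2.46 0.041 29.8 [-3.7 -2.6  8.5]
2.58 0.03 30.2 [-4.4 -3.   8.8]
2.7 0.061 30.7 [-4.9 -3.2  8.5]
2.82 0.041 31.1 [-5.5 -2.   8.7]
2.94 0.028 31.6 [-6.  -2.1  9.3]
3.06 0.001 32.0 [-5.1 -2.8  9.9]
3.18 0.035 32.5 [-6.3 -1.9 10. ]
3.3 0.038 32.9 [-6.5 -1.1 10.9]
3.42 0.072 33.4 [-6.  -1.1 12.3]
3.54 0.113 33.8 [-6.3 -0.7 12.5]
```

Run:
```python
from turn import *
print("now",mz(15))
for th in(3.60,3.65):
    turnto(th);m=mz(15);print(th,round(m,3))
    if m>.125:break
st()
```

```text
now 0.09883777813479867
3.6 0.128
 t35.1 fix [ 1.  -1.7 86.3] F [-7.2 -0.6 12.4] M [-0.03  1.07  0.11] g 30.9 35.6
```

```bash
sed -i 's/W(2.8,-1.7,92-2\*th)/W(4.6,-1.7,94.5-2*th)/' turn.py
python3 - <<'E'
from turn import *
turnto(3.60);print("relieved",mz(20));st()
turnto(3.66);print("3.66",mz(20));st()
E
```

```text
relieved 0.09943024088745649
 t36.0 fix [ 0.9 -1.6 86.5] F [-7.7 -2.1  7.6] M [-0.31  1.01  0.09] g 31.2 35.9
3.66 0.11368232664981362
 t36.9 fix [ 0.9 -1.5 86.4] F [-7.7 -1.1  7.1] M [-0.24  1.06  0.15] g 31.0 35.9
```

Run:
```python
from turn import *
print(mz(20));turnto(3.72);print("3.72",mz(30))
grip(60);wait(.3);st("released")
move_l(W(2,-1,200),speed=150);st("up")
q=list(get_obs()['joint_pos']);q[0]-=45;move_j(q);wait(.3);st("aside")
a=cv2.cvtColor(get_image("side"),cv2.COLOR_RGB2BGR)[120:210,200:310];b=cv2.cvtColor(get_image("top"),cv2.COLOR_RGB2BGR)[115:195,257:327]
cv2.imwrite("pics/f.png",np.hstack([cv2.resize(a,(440,360),interpolation=2),cv2.resize(b,(315,360),interpolation=2)]))
```

```text
0.12182340641607137
3.72 0.12815827669620575
released t39.5 fix [ 4.7 -1.7 87.1] F [-0.3  0.2  0. ] M [-0.01 -0.02 -0.04] g 60.4 0.0
up t40.4 fix [  1.2  -0.7 198.7] F [ 0.3  0.4 -0.6] M [ 0.04 -0.06  0.04] g 59.8 0.0
aside t42.5 fix [-298.3 -398.8  198.8] F [0.6 0.4 0.1] M [-0.01  0.02  0.01] g 60.0 0.0
```

View pics/f.png

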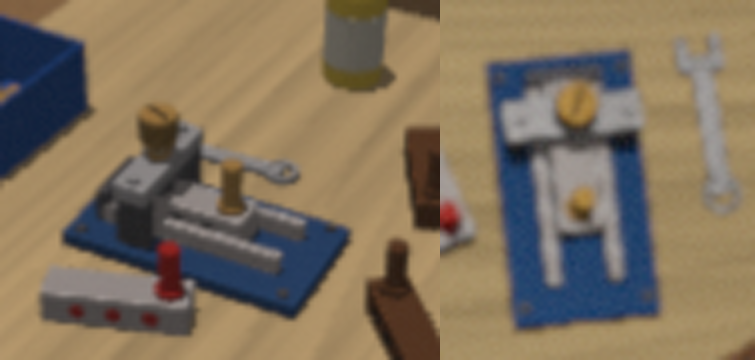

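The final view shows the block home under the bridge (stub at about (581,202)) and the screw head lowered at (577,104). The spare block, wrench and bottle in view haven't moved, and the arm is clear. I'm handing in.

```bash
python3 -c "
from station import *
print(sign_off())"
```

```text
the job is handed in; nothing more can be done
None
```

The job is handed in: the block is home against the back stop, the thumbscrew is snug at about 0.13 N m as measured at the wrist (the force on the block could not be measured directly), and the gripper is released and clear; sign_off returned no verdict.

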